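Flip down the kickstand of a bench whiteboard and hold the board up on it

TASK

The little double-sided whiteboard is leaning against the slide cabinet. While it still leans there, swing its U-shaped kickstand out towards you, over centre and all the way down to its stop; then draw the board up off the cabinet until it stands upright on its base rail and on the kickstand, and finish holding it by the top rail, firmly pressed onto the kickstand so that it cannot tip while a classmate writes on it. Keep hold at the end, do not let the board fall over, and leave the eraser, the slide box and the jar where they are.

Things in the scene. Friction and masses are not known exactly. Their poses are not given: they have to be found in the camera images.
- board: Loose double-sided whiteboard, about 0.9 kg, aluminium frame 280 mm wide, 230 high, 16 thick; base rail 18 deep. Origin: centre of underside. y along the width, z up the board, x the normal towards the cabinet. It starts leaning 0.46 rad, top to +x, face on the cabinet's near top edge, standing on its far bottom edge (9 mm to +x of the origin). Pulled by the top it rolls over its bottom edges.
- stand (a joint): Kickstand angle to the board, rad: 0 folded up (stop), swings out to -x, 1.57 straight out, 3.28 fully down just past vertical (stop). A light spring, dead centre 1.57, keeps it at either stop; while the board leans, from about 1.1 it falls to the stop by itself. Swing it in an arc (under 1 N): a straight pull tips the board. Resting on it the board leans 0.09 rad to -x, about 2 N on the foot.
- stand_pivot (a point): Middle of the kickstand's hinge axis (parallel to the board's y), at x -60, z +105 mm in the board's axes. The kickstand is a U of 9 mm steel tube, side tubes 151 mm either side of the middle, hinged on two end cheeks; between them a pen tray reaches 50 mm out from the board just below the hinge height.
- stand_foot: Black rubber sleeve on the kickstand's cross-bar, 14 mm diameter, 200 mm long, parallel to the board's y. Origin: its centre, 95.5 mm from stand_pivot; at joint angle a it is 95.5 mm * (-sin a, 0, cos a) from it in the board's axes. Folded, it is clear of the frame by 45 mm, 30 mm below the top edge. With the kickstand down and the board up it rests on the bench.
- top_rail (a point): Middle of the top face of the board's top rail, 230 mm above the board's origin along the board's z. The rail is 16 mm thick and 18 mm high (the panel below is 10 mm thick), free to grip from above anywhere near the middle.
- cabinet: Heavy grey slide cabinet that does not move, 150 mm (x) by 250 mm (y) by 150 mm high, drawers on the side away from the robot. Origin: centre of its underside. The board leans on the top edge of its -x side, parallel to it.
- eraser: Loose whiteboard eraser, blue on grey felt, 55 x 130 x 34 mm, origin under its centre. Leave alone.
- slide_box: Loose yellow plastic slide box, 85 x 100 x 34 mm, origin under its centre. Leave alone.
- jar: Loose amber specimen jar with black cap, 52 mm in diameter, 75 mm high, origin under its centre. Leave alone.

How it is judged:
On the way, in this order (a step that is already met when the one before it is completed fails the run):
1. the kickstand is swung over centre to its down stop while the board still leans back (value of joint stand above 3.15 rad and angle between board's own z axis and vertical above 0.3 rad), for 0.2 s.
2. the board stands upright on its base rail and kickstand, clear of the cabinet (angle between board's own z axis and vertical below 0.18 rad and height (world z) of board below 0.006 m and value of joint stand above 3.15 rad and contact force between board and cabinet below 0.05 N and contact force between stand_foot and table above 0.3 N), for 0.2 s.
At the end, for the whole second after the job is handed in: Board still, within 10 degrees of upright, base rail on the bench, clear of the cabinet; kickstand at its down stop (over 3.15 rad), foot pressed on the bench with over 3 N (own weight gives less); gripper holding the top rail (over 2 N); eraser, slide box, jar within 30 mm of their starts (angle between board's own z axis and vertical below 0.18 rad and height (world z) of board below 0.006 m and value of joint stand above 3.15 rad and contact force between board and cabinet below 0.05 N and contact force between stand_foot and table above 3 N and contact force between the fingers and board above 2 N and z of the grasp point in the frame of board above 0.18 m and linear speed of board below 0.02 m/s and distance of each of eraser, slide_box, jar from where it was at the start of the episode below 0.03 m); the arm keeps its last pose, push and grip.
It fails at once if the board falls over (angle between board's own z axis and vertical above 0.8 rad).
It fails at once if the eraser is knocked away (distance of eraser from where it was at the start of the episode above 0.04 m).
It fails at once if the slide box is knocked away (distance of slide_box from where it was at the start of the episode above 0.04 m).
It fails at once if the jar is knocked away (distance of jar from where it was at the start of the episode above 0.04 m).
It also fails if it takes over 59 s, if anything falls off the work surface, if the arm or the gripper's body presses on something with over 40 N, if the wrist force passes 120 N, or if a joint passes its speed limit or range.

ROBOT

A 7-joint arm with a two-finger parallel gripper is mounted at the origin on the work surface. World frame = base frame: x ahead of the robot, y to its left, z up, the work surface at z = 0. Lengths are in m, angles in rad, forces in N, time in s.
With the tool pointing down it reaches from about 0.35 to 0.9 m from the base axis. Payload 8.1 kg.
Tool frame: the origin (TCP) lies at the very end of the fingers, on their centre line; the grasp point (between the pads) lies 19 mm behind it; z points along the fingers, y is the line along which they close (so a half turn about z gives the same grasp; the last joint's range is limited). The gripper opens to 92 mm and grips with 3 to 60 N. Pads are 19 mm wide; open, the fingers measure 130 mm over their backs; the gripper's body (75 mm by 190 mm) begins 47 mm behind the grasp point.
Start: joints at [-1.373, 0.434, 0.025, 1.573, -0.012, 1.134, -0.075], TCP at [0.185, 0.597, 0.227] pointing down, gripper open.
Joint ranges: [-2.62, 2.62], [-0.44, 2.09], [-1.27, 1.32], [0.08, 2.57], [-1.32, 4.46], [0.12, 2], [-2.74, 2.74]. Speed limits (rad/s): [2.22, 2.22, 3.01, 3.01, 3.14, 3.14, 3.14].

INTERFACE

Orientations are given as a rotation vector (axis times angle).
In Python, from cell import arm gives the robot as it stands.
- The arm moves only by the tool jog_arm, never from a script. Its argument "rows" is a list of rows, each a list of 3 entries, a list of its own where there are three numbers: the shift along the world's x, y, z in cm, then the turn, a rotation vector about the world's x, y, z in degrees, then the opening, from 0 (shut) to 1 (fully open). A call has 1 to 8 rows; each row is the pose to reach, as a shift and turn from the pose commanded when the call began; what a row does not reach only later rows make up. A row lasts 1/8 s, in which the tool goes at most 62.5 mm and 10.7 degrees, less where a joint would pass 70% of its speed; a pose out of reach is approached as far as the arm can. A call with a gripper value outside its range is refused whole. The fingers move at their own pace and stop on an object; "newtons" is the grip in N (left out, the last holds). Time passes only in rows, so rows that repeat a pose let the fingers close. It gives the time, the measured TCP pose, the force, the opening and the grip force at its end, in the units of the state.
- arm.observe(): the state, without advancing time (a new reading comes with each control period).
- arm.get_image(name): name is "scene" or "side" or "wrist"; returns a dict with "img" (480x640x3 uint8, red, green, blue), "depth" (480x640 float32, m along the optical axis (not along the pixel's ray), 0 where there is no reading), "fx", "fy", "cx", "cy" (pixels), "rvec" (rotation vector, rad) and "tvec" (3), from world to camera coordinates, as OpenCV has them; the wrist camera has in their place "mount" (4x4, takes a point from camera to tool coordinates, whose origin is the TCP and whose axes are the flange's). Camera axes: x right, y down, z forward; pixel columns grow to the right and rows downward; lengths in m; the calibration is good to about 2 mm. A picture is of the moment at which its call begins: read the wrist's pose just before it.
- arm.sign_off(): hands the job in; it is judged then, once.
The state is a dict: "clock": time; "joints": joint angles; "dq": joint speeds; "joint_efforts": joint torques, N m; "position": TCP position; "ee_rot": TCP orientation; "force": force on the tool from outside, world axes, zero at the start; "ft_torque": the same for the moment, N m; "width": opening from 0.0 (shut) to 1.0 (fully open); "gripper_force": force on a finger pad.
Only numpy, scipy, OpenCV 4.12 (cv2) and the standard library are available. Lean on these libraries where they do the work, as an engineer would, in place of code of your own. Each camera call takes 0.05 s, during which the arm holds its last target. There are 200 camera calls.

## Working session

There is one attempt and no reset: what is moved stays moved. The work goes in short steps, Python scripts to look and compute and a tool call to move; the robot and the scene stay as the last step left them, time stands still between calls to the robot, and variables do not carry over. Pictures are saved under pics/ and viewed, at most 10 in all, crops included, and the job is handed in when it is done.

Besides the shell and the picture viewer there is one more tool, called after "Call:" in YAML: its name, and indented under it one key for each argument. jog_arm: Moves the arm, as the interface text tells. Its arguments: {"type":"object","properties":{"rows":{"type":"array","items":{"type":"array"}},"newtons":{"type":"number"}},"required":["rows"]}

```bash
mkdir -p pics
cat > h.py <<'E'
import numpy as np,cv2
from cell import arm
def cam(n):
    d=arm.get_image(n); return d
def pts(d):
    v,u=np.mgrid[0:480,0:640]; z=d['depth']
    P=np.stack([(u-d['cx'])/d['fx']*z,(v-d['cy'])/d['fy']*z,z],-1)
    R=cv2.Rodrigues(np.array(d['rvec'],float))[0]
    W=(P-np.array(d['tvec']).ravel())@R
    W[z==0]=np.nan
    return W
E
python3 - <<'E'
from h import *
a=cam('scene');b=cam('side')
for n,d in(('scene',a),('side',b)):
    cv2.imwrite(f'pics/{n}0.png',d['img'][:,:,::-1]); np.savez(f'{n}0.npz',**d)
    R=cv2.Rodrigues(np.array(d['rvec'],float))[0]; print(n,-R.T@np.array(d['tvec']).ravel(),R[2],d['fx'])
o=arm.observe();print(o)
E
```

```text
scene [0.53517055 0.73609619 0.71115293] [ 0.07761367 -0.76464363 -0.63976263] 499.0186318759198
side [0.52368072 0.82017614 1.05029365] [ 0.07638394 -0.64154838 -0.76327005] 535.3899369641198
{'clock': 0.1, 'joints': array([-1.37262959,  0.43514102,  0.02500094,  1.57398378, -0.01161527,
        1.13397792, -0.07507186]), 'dq': array([ 1.99586395e-03,  5.61123609e-04,  1.62311153e-03, -2.03204245e-03,
        9.51682809e-04,  6.11459042e-05,  1.24577155e-03]), 'joint_efforts': array([ 4.38333940e-03, -6.69116020e+01,  9.88960639e-01, -3.15141141e+01,
       -6.03725575e-02,  3.73531901e-02,  2.35429195e-05]), 'position': array([0.18508738, 0.59650597, 0.22604002]), 'ee_rot': array([-4.70764385e-01, -3.10603624e+00,  2.13971885e-03]), 'force': array([-0.0510248 ,  0.06993357, -0.33588272]), 'ft_torque': array([-0.02565859,  0.01178107,  0.03910545]), 'gripper_force': 0.0, 'width': 0.9977213634257875}
```

View pics/scene0.png

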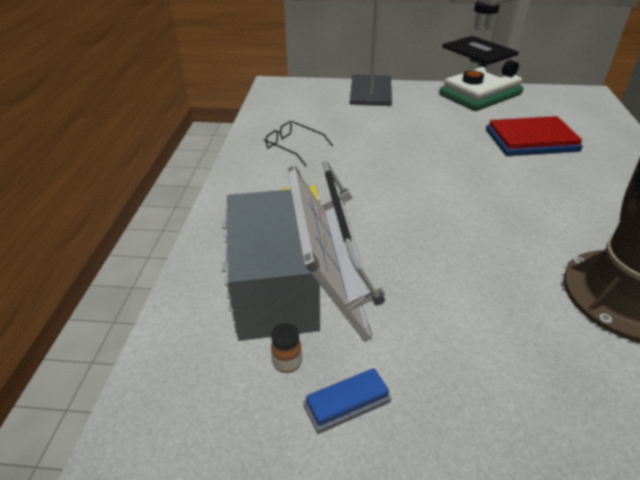

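View pics/side0.png

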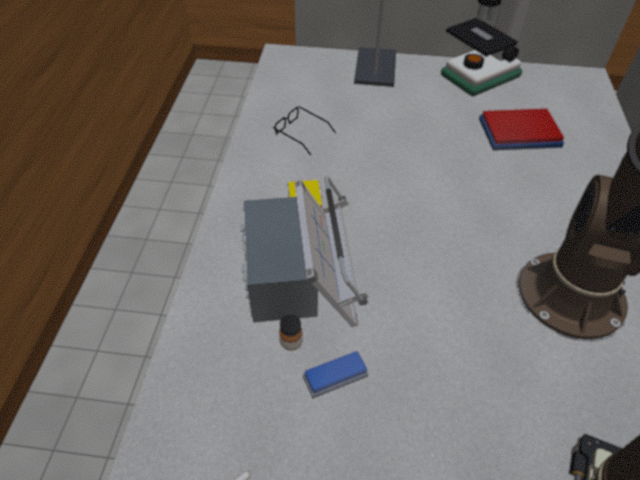

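Both views show the grey cabinet (scene ~270,260), the board leaning on its near edge, and the black sleeve running about (328,175)–(350,238). The eraser is at (347,400), the jar at (286,348), and the yellow box is mostly hidden behind the board at (315,190). Next I measure with depth.

```bash
cat > m.py <<'E'
from h import *
for n in('scene','side'):
    d=dict(np.load(f'{n}0.npz')); W=pts(d); hsv=cv2.cvtColor(d['img'],cv2.COLOR_RGB2HSV)
    z=W[...,2]; S,V=hsv[...,1],hsv[...,2]
    top=(abs(z-.15)<.006)&(W[...,0]>.3)
    k,l,st,c=cv2.connectedComponentsWithStats(top.astype('uint8')); i=1+st[1:,4].argmax(); P=W[l==i]
    r=cv2.minAreaRect(P[:,:2].astype('f4'));print(n,'cab top',r,np.median(P[:,2]),cv2.boxPoints(r).round(3).tolist())
    print('table z',np.nanmedian(z[420:,420:480]))
    dark=(V<60)&(z>.1)&(z<.3)&(W[...,0]>.35)&(W[...,0]<.7)&(abs(W[...,1])<.3)
    k,l,st,c=cv2.connectedComponentsWithStats(dark.astype('uint8'))
    for i in range(1,k):
        if st[i,4]>60:
            P=W[l==i]; print('dark',st[i],np.median(P,0).round(4),P.min(0).round(3),P.max(0).round(3))
            m=P.mean(0);u=np.linalg.svd(P-m)[2][0];t=(P-m)@u;print('  axis',u.round(3),np.ptp(t).round(3),(m+u*(t.max()+t.min())/2).round(4))
    g=(z>.17)&(z<.3)&(W[...,0]>.3)&(W[...,0]<.75)&(abs(W[...,1])<.35)
    P=W[g]; print('high pts',len(P),P.min(0).round(3),P.max(0).round(3))
    for nm,m in(('blue',(hsv[...,0]>100)&(hsv[...,0]<125)&(S>150)),('yel',(hsv[...,0]>22)&(hsv[...,0]<34)&(S>180))):
        m=m&(z<.06)&(z>.015)&(W[...,0]>.3); P=W[m]; print(nm,len(P),np.median(P,0).round(3),P.min(0).round(3),P.max(0).round(3))
E
python3 m.py
```

```text
scene cab top ((0.7032458782196045, 0.04284800589084625), (0.13655731081962585, 0.25306013226509094), 13.849645614624023) 0.15088234120423621 [[0.6069999933242798, 0.14900000393390656], [0.6669999957084656, -0.09600000083446503], [0.800000011920929, -0.06400000303983688], [0.7390000224113464, 0.18199999630451202]]
table z 0.0005763007172285196
dark [326 172  24  67 345] [0.5729 0.0521 0.2165] [ 0.55  -0.052  0.212] [0.601 0.133 0.22 ]
  axis [-0.232  0.973 -0.001] 0.191 [0.5756 0.0402 0.2165]
high pts 2724 [ 0.515 -0.117  0.17 ] [0.677 0.189 0.22 ]
blue 2114 [0.541 0.295 0.035] [0.48  0.244 0.025] [0.601 0.34  0.038]
yel 15 [ 0.65  -0.265  0.035] [ 0.643 -0.276  0.033] [ 0.656 -0.249  0.037]
side cab top ((0.7091600894927979, 0.04426544904708862), (0.12701725959777832, 0.2551676034927368), 14.083181381225586) 0.1492829467013999 [[0.6169999837875366, 0.15299999713897705], [0.6790000200271606, -0.0949999988079071], [0.8019999861717224, -0.06400000303983688], [0.7400000095367432, 0.18299999833106995]]
table z 7.811065860613486e-06
dark [327 190   9  37  94] [ 0.5865 -0.0087  0.2158] [ 0.571 -0.059  0.212] [0.6   0.053 0.219]
  axis [-0.23   0.973  0.01 ] 0.116 [ 0.5852 -0.0029  0.2158]
dark [267 281  38  16 310] [0.6659 0.1618 0.1233] [0.623 0.15  0.1  ] [0.7   0.17  0.146]
  axis [0.972 0.237 0.003] 0.079 [0.6616 0.1607 0.1234]
high pts 2071 [ 0.515 -0.116  0.17 ] [0.679 0.189 0.22 ]
blue 343 [0.573 0.307 0.033] [0.482 0.249 0.028] [0.598 0.338 0.039]
yel 260 [ 0.661 -0.245  0.033] [ 0.629 -0.28   0.029] [ 0.724 -0.189  0.039]
```

```bash
cat >> h.py <<'E'
psi=0.2425; N=np.array([np.cos(psi),np.sin(psi),0]);T=np.array([-np.sin(psi),np.cos(psi),0])
E
python3 - <<'E'
from h import *
for n in('scene','side'):
    d=dict(np.load(f'{n}0.npz')); W=pts(d); z=W[...,2]
    nn=W@N; t=W@T
    # silver board points above cabinet: distance normal to the board face; fit line z vs n
    g=(z>.165)&(z<.24)&(nn>.59)&(nn<.68)&(t>-.4)&(t<.15)
    P=np.c_[nn[g],t[g],z[g]]
    print(n,'rail region',len(P),'t range',np.percentile(P[:,1],[.5,99.5]).round(4),'n',np.percentile(P[:,0],[1,99]).round(4),'zmax',P[:,2].max())
    h=P[P[:,2]>.198]; print(' top strip t',np.percentile(h[:,1],[.5,99.5]).round(4),'n med',np.median(h[:,0]).round(4),np.percentile(h[:,0],[2,98]).round(4))
    V=d['img'].max(-1); s=(V<60)&(z>.2)&(nn>.54)&(nn<.6)
    print(' sleeve n,t',np.median(nn[s]).round(4),np.percentile(nn[s],[3,97]).round(4),np.percentile(t[s],[1,99]).round(4))
    far=(abs(z-.15)<.005)&(nn>.6); print(' cab n max',np.percentile(nn[far],99.5).round(4))
E
```

```text
scene rail region 1898 t range [-0.2399  0.0379] n [0.6046 0.6397] zmax 0.21457828223268394
 top strip t [-0.2398  0.0376] n med 0.6303 [0.6192 0.6395]
 sleeve n,t 0.5686 [0.5643 0.5724] [-0.194  -0.0056]
 cab n max 1.4269
side rail region 1470 t range [-0.2398  0.0374] n [0.6061 0.6404] zmax 0.2146972334216265
 top strip t [-0.2411  0.037 ] n med 0.6311 [0.6205 0.6403]
 sleeve n,t 0.5673 [0.5639 0.5705] [-0.1974 -0.0262]
 cab n max 1.4702
```

Board centre is at t=-0.101 m, yaw 13.9° and n_O≈0.5315. The top-face height, sleeve height and rail length all match the sizes given. First I go over the gap behind the sleeve with fingers shut and closing along the board's y.

Call:
jog_arm:
  rows:
    - [[5,-7,7],[0,0,4],0]
    - [[10,-14,7],[0,0,8],0]
    - [[15,-20,7],[0,0,12],0]
    - [[20,-27,7],[0,0,16],0]
    - [[25,-34,7],[0,0,20],0]
    - [[30,-41,7],[0,0,24],0]
    - [[36,-48,7],[0,0,28],0]
    - [[41.1,-55.3,7],[0,0,31.1],0]
  newtons: 20

```text
clock: 1.1
position: [0.474, 0.2067, 0.2953]
ee_rot: [-0.383, 3.118, 0.0]
force: [2.0, 1.1, 0.4]
width: 0.178
gripper_force: 0.0
```

Call:
jog_arm:
  rows:
    - [[0,0,0],[0,0,0],0]
    - [[0,0,0],[0,0,0],0]

```text
clock: 1.35
position: [0.4728, 0.2087, 0.295]
ee_rot: [0.378, -3.118, -0.0]
force: [-0.2, 0.0, 0.6]
width: 0.009
gripper_force: 0.0
```

Call:
jog_arm:
  rows:
    - [[4,-5.5,0],[0,0,0],0]
    - [[8,-11,0],[0,0,0],0]
    - [[12.3,-16.5,0],[0,0,0],0]
    - [[12.3,-16.5,0],[0,0,0],0]
    - [[12.3,-16.5,0],[0,0,0],0]

```text
clock: 1.98
position: [0.5961, 0.0442, 0.2947]
ee_rot: [0.379, -3.118, -0.0]
force: [-0.5, -0.0, -0.9]
width: 0.004
gripper_force: 0.0
```

Run:
```python
from h import *
o=arm.observe();p=o['position'];print(p,p@N,p@T,o['ee_rot'],o['force'])
cv2.imwrite('pics/s1.png',cam('scene')['img'][120:360,200:440,::-1].repeat(2,0).repeat(2,1))
```

```text
[0.59610709 0.04422522 0.29470503] 0.5892852189752213 -0.10021210859559597 [ 3.78789019e-01 -3.11761241e+00 -4.42055691e-04] [-0.53478868 -0.03121194 -0.8949078 ]
```

View pics/s1.png

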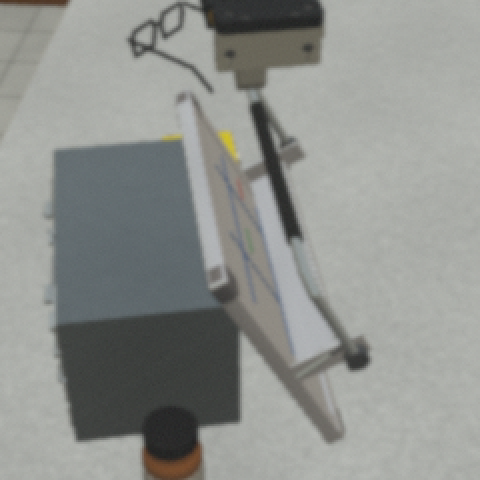

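The gripper (crop ~265,50) hangs with its fingertips at (253,85) over the gap behind the sleeve. The kickstand is folded and undisturbed. I lower into the gap.

Call:
jog_arm:
  rows:
    - [[0,0,-4],[0,0,0],0]
    - [[0,0,-7],[0,0,0],0]
    - [[0,0,-9],[0,0,0],0]
    - [[0,0,-10.2],[0,0,0],0]
    - [[0,0,-11.2],[0,0,0],0]
    - [[0,0,-11.2],[0,0,0],0]

```text
clock: 2.78
position: [0.5959, 0.0442, 0.1831]
ee_rot: [0.38, -3.118, -0.0]
force: [-0.0, 0.1, 0.5]
width: 0.009
gripper_force: 0.0
```

Call:
jog_arm:
  rows:
    - [[-1.2,-0.3,0],[0,0,0],0]
    - [[-2.4,-0.6,0],[0,0,0],0]
    - [[-3.6,-0.9,0],[0,0,0],0]
    - [[-4.8,-1.2,0],[0,0,0],0]
    - [[-6,-1.5,0],[0,0,0],0]
    - [[-7.2,-1.8,0],[0,0,0],0]
    - [[-8.4,-2.1,-0.3],[0,0,0],0]
    - [[-9.6,-2.4,-0.6],[0,0,0],0]

```text
clock: 3.78
position: [0.4993, 0.0193, 0.177]
ee_rot: [0.379, -3.118, -0.0]
force: [1.3, 0.1, -0.7]
width: 0.002
gripper_force: 0.1
```

Call:
jog_arm:
  rows:
    - [[-1.2,-0.3,-0.3],[0,0,0],0]
    - [[-2.2,-0.55,-0.6],[0,0,0],0]
    - [[-3,-0.75,-0.8],[0,0,0],0]
    - [[-3,-0.75,-0.8],[0,0,0],0]
    - [[-3,-0.75,-0.8],[0,0,0],0]

```text
clock: 4.4
position: [0.4706, 0.0121, 0.1694]
ee_rot: [-0.379, 3.118, 0.0]
force: [0.9, 0.2, -0.8]
width: 0.009
gripper_force: 0.0
```

Run:
```python
from h import *
o=arm.observe();p=o['position'];print(p,p@N,p@T,o['force'])
cv2.imwrite('pics/s2.png',cam('scene')['img'][120:360,200:440,::-1].repeat(2,0).repeat(2,1))
```

```text
[0.47064645 0.01208947 0.1694461 ] 0.4597787049798696 -0.10128070201751543 [ 0.85780963  0.20687019 -0.8484865 ]
```

View pics/s2.png

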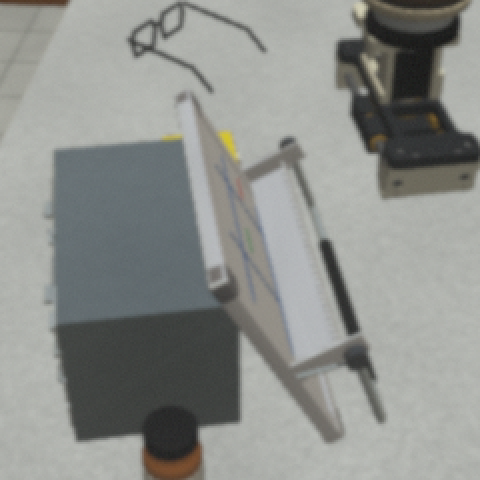

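The kickstand now hangs below the hinge (black sleeve about crop 340,290) and the board still leans. I check the sleeve height by depth and work out the board-gripping poses.

```bash
cat >> h.py <<'E'
from scipy.spatial.transform import Rotation as Ro
Z=np.array([0,0,1.]); nO=.5315; tO=-.101
E0=nO+.009*np.cos(.46)  # far bottom edge n
def board(th):
    zb=np.sin(th)*N+np.cos(th)*Z; xb=np.cos(th)*N-np.sin(th)*Z
    O=(E0*N-.009*xb) if th>=0 else ((E0-.018)*N+.009*xb)
    return O+tO*T,xb,zb
def tcp(th,zt=.203):
    O,xb,zb=board(th); return O+zt*zb, np.c_[np.cross(-xb*-1,-zb),xb,-zb]
E
python3 - <<'E'
from h import *
d=cam('scene');W=pts(d);z=W[...,2];nn=W@N;t=W@T;V=d['img'].max(-1)
s=(V<60)&(z>.01)&(z<.12)&(nn>.42)&(nn<.55)&(t>-.21)&(t<.0)
print('sleeve',s.sum(),np.median(nn[s]),np.median(z[s]),np.percentile(t[s],[2,98]))
g=(z>.165)&(z<.24)&(nn>.59)&(nn<.68)&(t>-.3)&(t<.1);h=g&(z>.198)
print('rail',np.percentile(t[h],[1,99]),np.percentile(nn[h],[2,98]),z[g].max())
o=arm.observe();R0=Ro.from_rotvec(o['ee_rot']);p0=o['position']
for th,zt in((.46,.33),(.46,.27),(.46,.203)):
    p,R=tcp(th,zt); print(th,zt,p.round(4),'shift cm',((p-p0)*100).round(1),'det',np.linalg.det(R).round(2),[ (np.degrees((Ro.from_matrix(R@np.diag(s))*R0.inv()).as_rotvec())).round(1) for s in((1,1,1),(-1,-1,1))])
p0,R0=tcp(.46);
for th in np.linspace(.46,-.09,12):
    p,R=tcp(th);print(th.round(3),((p-p0)*100).round(2),np.degrees((Ro.from_matrix(R)*Ro.from_matrix(R0).inv()).as_rotvec()).round(1))
E
```

```text
sleeve 165 0.49535332821228956 0.04078703253530594 [-0.19360477 -0.06786334]
rail [-0.23814786  0.03700228] [0.61912055 0.63947518] 0.21481624779103703
0.46 0.33 [0.6824 0.0648 0.2997] shift cm [21.2  5.3 13. ] det 1.0 [array([-25. ,  15.1, -88.2]), array([15.1, 25. , 88.3])]
0.46 0.27 [0.6566 0.0584 0.2459] shift cm [18.6  4.6  7.7] det 1.0 [array([-25. ,  15.1, -88.2]), array([15.1, 25. , 88.3])]
0.46 0.203 [0.6277 0.0512 0.1859] shift cm [15.7  3.9  1.6] det 1.0 [array([-25. ,  15.1, -88.2]), array([15.1, 25. , 88.3])]
0.46 [0. 0. 0.] [0. 0. 0.]
0.41 [-0.91 -0.23  0.39] [ 0.7 -2.8 -0. ]
0.36 [-1.84 -0.46  0.73] [ 1.4 -5.6  0. ]
0.31 [-2.79 -0.69  1.02] [ 2.1 -8.3  0. ]
0.26 [-3.74 -0.93  1.26] [  2.8 -11.1   0. ]
0.21 [-4.71 -1.17  1.45] [  3.4 -13.9  -0. ]
0.16 [-5.69 -1.41  1.59] [  4.1 -16.7  -0. ]
0.11 [-6.67 -1.65  1.69] [  4.8 -19.5   0. ]
0.06 [-7.66 -1.89  1.73] [  5.5 -22.2  -0. ]
0.01 [-8.64 -2.14  1.72] [  6.2 -25.    0. ]
-0.04 [-9.63 -2.38  1.73] [  6.9 -27.8  -0. ]
-0.09 [-10.61  -2.63   1.71] [  7.6 -30.6   0. ]
```

The sleeve is at n=0.495, z_top=0.041, which matches the down stop (0.494, 0.041), and the rail hasn't moved. Next I lift and reorient to above the top rail.

Call:
jog_arm:
  rows:
    - [[0,0,4],[0,0,0],0]
    - [[0,0,8],[0,0,0],0.3]
    - [[2,0.5,12],[-2.5,1.5,-9],0.55]
    - [[5,1.2,13],[-5,3,-18],0.55]
    - [[8,2,13],[-7.7,4.6,-27],0.55]
    - [[11,2.7,13],[-10,6,-36],0.55]
    - [[14,3.5,13],[-13,7.7,-45],0.55]
    - [[17,4.2,13],[-15.3,9.2,-54],0.55]

```text
clock: 5.5
position: [0.6414, 0.0553, 0.2989]
ee_rot: [-1.022, -2.752, 0.352]
force: [0.2, -0.2, 0.5]
width: 0.55
gripper_force: 0.0
```

```bash
cat > g.py <<'E'
from h import *
import sys
o=arm.observe();R0=Ro.from_rotvec(o['ee_rot']);p0=o['position']
p,R=tcp(.46,float(sys.argv[1]));print(o['joints'].round(2),o['force'].round(1),o['width'].round(3));print(((p-p0)*100).round(2),np.degrees((Ro.from_matrix(R)*R0.inv()).as_rotvec()).round(1))
E
python3 g.py .33
```

```text
Traceback (most recent call last):
  File "g.py", line 4, in <module>
    p,R=tcp(.46,float(sys.argv[1]));print(o['joints'].round(2),o['force'].round(1),o['width'].round(3));print(((p-p0)*100).round(2),np.degrees((Ro.from_matrix(R)*R0.inv()).as_rotvec()).round(1))
                                                                                   ^^^^^^^^^^^^^^^^
AttributeError: 'float' object has no attribute 'round'
```

```bash
sed -i "s/o\['width'\].round(3)/round(o['width'],3)/" g.py; python3 g.py .33
```

```text
[-0.47  0.64  0.47  1.17 -0.13  1.66  0.82] [ 0.2 -0.2  0.5] 0.55
[4.1  0.95 0.08] [ -9.6   5.8 -34.1]
```

Call:
jog_arm:
  rows:
    - [[1,0.2,0],[-2.4,1.5,-8.5],0.55]
    - [[2,0.5,0],[-4.8,2.9,-17],0.55]
    - [[3,0.7,0],[-7.2,4.4,-25.5],0.55]
    - [[4.1,0.95,0.1],[-9.6,5.8,-34.1],0.55]
    - [[4.1,0.95,0.1],[-9.6,5.8,-34.1],0.55]
    - [[4.1,0.95,0.1],[-9.6,5.8,-34.1],0.55]

```text
clock: 6.25
position: [0.6805, 0.0635, 0.3006]
ee_rot: [-1.726, -2.22, 0.516]
force: [-1.8, 0.6, 0.2]
width: 0.55
gripper_force: 0.0
```

```bash
python3 g.py .33;python3 g.py .203
```

```text
[-0.35  0.87  0.48  0.78 -0.25  2.    0.25] [-1.8  0.6  0.2] 0.55
[ 0.19  0.13 -0.09] [-0.2  0.  -0.3]
[-0.35  0.87  0.48  0.78 -0.25  2.    0.25] [-1.8  0.6  0.2] 0.55
[ -5.28  -1.22 -11.47] [-0.2  0.  -0.3]
```

Call:
jog_arm:
  rows:
    - [[-1,-0.2,-2.2],[0,0,0],0.55]
    - [[-2,-0.4,-4.4],[0,0,0],0.55]
    - [[-2.9,-0.6,-6.2],[0,0,0],0.55]
    - [[-2.9,-0.6,-6.2],[0,0,0],0.55]

```text
clock: 6.75
position: [0.6504, 0.0582, 0.2387]
ee_rot: [-1.727, -2.219, 0.517]
force: [0.6, 0.3, 0.5]
width: 0.552
gripper_force: 0.0
```

```bash
python3 g.py .203; python3 -c "
from h import *
cv2.imwrite('pics/s3.png',cam('scene')['img'][120:360,200:440,::-1].repeat(2,0).repeat(2,1))"
```

```text
[-0.39  0.82  0.47  1.03 -0.23  1.81  0.27] [0.6 0.3 0.5] 0.552
[-2.28 -0.7  -5.28] [-0.1 -0.  -0.3]
```

View pics/s3.png

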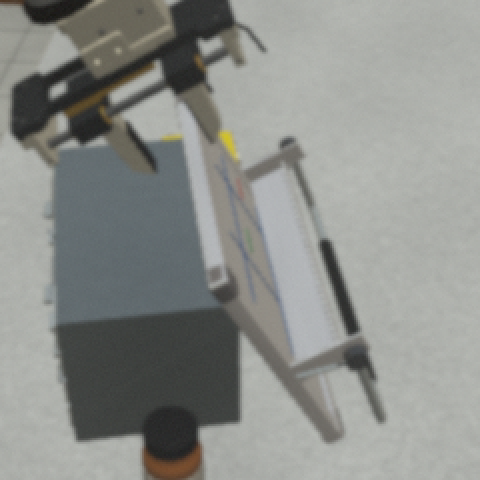

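The fingertips (crop ~150,168 and ~213,137) straddle the top rail above the cabinet. I go down the board's axis and close.

Call:
jog_arm:
  rows:
    - [[-0.8,-0.25,-1.8],[0,0,0],0.55]
    - [[-1.5,-0.45,-3.5],[0,0,0],0.55]
    - [[-2,-0.6,-4.6],[0,0,0],0.55]
    - [[-2.3,-0.7,-5.2],[0,0,0],0.55]
    - [[-2.3,-0.7,-5.2],[0,0,0],0.55]

```text
clock: 7.42
position: [0.6292, 0.0505, 0.1866]
ee_rot: [-1.731, -2.218, 0.516]
force: [-0.7, -0.1, 0.0]
width: 0.548
gripper_force: 0.0
```

```bash
python3 g.py .203
```

```text
[-0.4   0.81  0.46  1.18 -0.22  1.67  0.28] [-0.7 -0.1  0. ] 0.548
[-0.16  0.07 -0.07] [-0.1  0.1 -0.2]
```

Call:
jog_arm:
  rows:
    - [[-0.1,0,0],[0,0,0],0.1]
    - [[-0.1,0,0],[0,0,0],0.1]
    - [[-0.1,0,0],[0,0,0],0.1]
    - [[-0.1,0,0],[0,0,0],0.1]
    - [[-0.1,0,0],[0,0,0],0.1]
  newtons: 25

```text
clock: 8.05
position: [0.6284, 0.0505, 0.1863]
ee_rot: [-1.732, -2.219, 0.516]
force: [2.0, 0.5, 0.1]
width: 0.177
gripper_force: 25.0
```

```bash
python3 g.py .203
```

```text
[-0.41  0.81  0.46  1.19 -0.22  1.66  0.28] [2.  0.5 0.1] 0.177
[-0.07  0.07 -0.04] [-0.1  0.1 -0.1]
```

The grip is on the 16 mm rail (opening 16.3 mm). Next I draw the board up along the rolling arc, first half now.

Call:
jog_arm:
  rows:
    - [[-0.45,-0.11,0.2],[0.35,-1.4,0],0.1]
    - [[-0.91,-0.23,0.39],[0.7,-2.8,0],0.1]
    - [[-1.37,-0.34,0.57],[1.05,-4.2,0],0.1]
    - [[-1.84,-0.46,0.73],[1.4,-5.6,0],0.1]
    - [[-2.3,-0.57,0.88],[1.75,-7,0],0.1]
    - [[-2.79,-0.69,1.02],[2.1,-8.3,0],0.1]
    - [[-3.27,-0.81,1.14],[2.45,-9.7,0],0.1]
    - [[-3.74,-0.93,1.26],[2.8,-11.1,0],0.1]

```text
clock: 9.05
position: [0.5906, 0.0413, 0.1992]
ee_rot: [-1.826, -2.34, 0.3]
force: [0.8, 1.2, 2.4]
width: 0.168
gripper_force: 25.0
```

```bash
sed -i 's/tcp(.46,float(sys.argv\[1\]))/tcp(float(sys.argv[2]),float(sys.argv[1]))/' g.py; python3 g.py .203 .26;python3 g.py .203 .05; python3 g.py .203 -.05
```

```text
[-0.46  0.59  0.47  1.49 -0.2   1.38  0.28] [0.8 1.2 2.4] 0.168
[-0.03  0.07 -0.07] [-0.1  0.2 -0.2]
[-0.46  0.59  0.47  1.49 -0.2   1.38  0.28] [0.8 1.2 2.4] 0.168
[-4.14 -0.95  0.4 ] [  2.8 -11.5  -0.2]
[-0.46  0.59  0.47  1.49 -0.2   1.38  0.28] [0.8 1.2 2.4] 0.168
[-6.12 -1.44  0.4 ] [  4.2 -17.   -0.2]
```

Call:
jog_arm:
  rows:
    - [[-0.8,-0.2,0.15],[0.6,-2.3,0],0.1]
    - [[-1.6,-0.4,0.28],[1.2,-4.5,0],0.1]
    - [[-2.4,-0.6,0.37],[1.7,-6.8,0],0.1]
    - [[-3.2,-0.8,0.43],[2.3,-9,0],0.1]
    - [[-4.0,-1.0,0.46],[2.8,-11.3,0],0.1]
    - [[-4.5,-1.1,0.46],[3.2,-12.8,0],0.1]
    - [[-5,-1.23,0.45],[3.5,-14.2,0],0.1]
    - [[-5,-1.23,0.45],[3.5,-14.2,0],0.1]

```text
clock: 10.05
position: [0.54, 0.0291, 0.204]
ee_rot: [-1.932, -2.475, 0.0]
force: [-1.1, 2.5, 5.4]
width: 0.169
gripper_force: 25.0
```

```bash
python3 g.py .203 0;python3 g.py .203 -.09; python3 -c "
from h import *
cv2.imwrite('pics/s4.png',cam('scene')['img'][120:360,200:440,::-1].repeat(2,0).repeat(2,1))"
```

```text
[-0.51  0.33  0.48  1.84 -0.18  1.01  0.28] [-1.1  2.5  5.4] 0.169
[-0.07  0.02 -0.1 ] [-0.1 -0.1 -0.2]
[-0.51  0.33  0.48  1.84 -0.18  1.01  0.28] [-1.1  2.5  5.4] 0.169
[-1.84 -0.42 -0.1 ] [ 1.2 -5.1 -0.2]
```

View pics/s4.png

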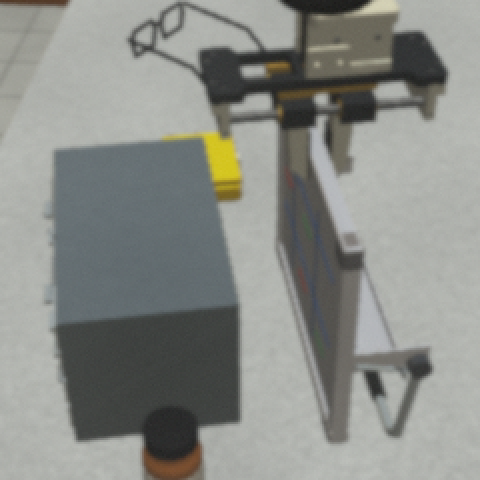

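Board is upright (top rail ~crop 340,190), kickstand still down. I tilt it the last 0.09 rad onto the kickstand.

Call:
jog_arm:
  rows:
    - [[-0.5,-0.12,0],[0.3,-1.3,0],0.1]
    - [[-1,-0.25,-0.03],[0.6,-2.6,0],0.1]
    - [[-1.4,-0.35,-0.05],[0.9,-3.9,0],0.1]
    - [[-1.8,-0.45,-0.08],[1.2,-5,0],0.1]
    - [[-1.8,-0.45,-0.08],[1.2,-5,0],0.1]
    - [[-1.8,-0.45,-0.08],[1.2,-5,0],0.1]

```text
clock: 10.85
position: [0.5234, 0.0251, 0.2038]
ee_rot: [1.897, 2.432, 0.109]
force: [-2.8, 4.1, 12.9]
width: 0.171
gripper_force: 25.0
```

```bash
python3 g.py .203 -.09; python3 -c "
from h import *
print(arm.observe()['ft_torque'],arm.observe()['force']@N)"
```

```text
[-0.53  0.25  0.48  1.95 -0.17  0.88  0.28] [-2.8  4.1 12.9] 0.171
[-0.18 -0.01 -0.08] [ 0.  -0.  -0.2]
[ 0.59784649  0.72488409 -0.05827393] -1.7586212072939602
```

Call:
jog_arm:
  rows:
    - [[-0.15,-0.04,0],[0.1,-0.4,0],0.1]
    - [[-0.3,-0.07,0],[0.2,-0.8,0],0.1]
    - [[-0.3,-0.07,0],[0.2,-0.8,0],0.1]
    - [[-0.3,-0.07,0],[0.2,-0.8,0],0.1]

```text
clock: 11.35
position: [0.521, 0.0244, 0.2039]
ee_rot: [1.891, 2.424, 0.127]
force: [0.1, 3.6, 11.9]
width: 0.172
gripper_force: 25.0
```

```bash
cat > c.py <<'E'
from h import *
import sys
o=arm.observe();R=Ro.from_rotvec(o['ee_rot']).as_matrix()
print('F n,t,z',o['force']@N,o['force']@T,o['force'][2],'M',o['ft_torque']@N,o['ft_torque']@T,'tilt',np.arcsin(-R[:,2]@N),o['position'].round(4))
d=cam('scene');W=pts(d);z=W[...,2];nn=W@N;t=W@T;V=d['img'].max(-1)
s=(V<60)&(z>.002)&(z<.05)&(nn>.38)&(nn<.52)&(t>-.21)&(t<.01)
print('sleeve',s.sum(),np.median(nn[s]),z[s].max())
# board front vertical end (near camera end, t about .037): n vs z
g=(t>.02)&(t<.045)&(nn>.46)&(nn<.6)&(z<.24)&(z>.005)
for a in(.03,.06,.15,.18,.2,.22):
    k=g&(abs(z-a)<.006)
    if k.sum()>5: print(a,k.sum(),np.percentile(nn[k],[5,50,95]).round(4))
cv2.imwrite('pics/%s.png'%sys.argv[1],d['img'][150:350,240:440,::-1].repeat(3,0).repeat(3,1))
E
python3 c.py s5
```

```text
F n,t,z 0.9921491416470913 3.4376428125106124 11.866242703745463 M 0.6934269402914669 0.12266289163245088 tilt -0.1049008400224842 [0.521  0.0244 0.2039]
sleeve 49 0.4847191790880412 0.016968269410109486
0.03 56 [0.5209 0.5304 0.5354]
0.06 53 [0.518  0.5267 0.5329]
0.15 71 [0.5098 0.5193 0.5244]
0.18 72 [0.5073 0.516  0.5213]
0.2 74 [0.5055 0.5145 0.52  ]
0.22 86 [0.5028 0.5144 0.5188]
```

View pics/s5.png

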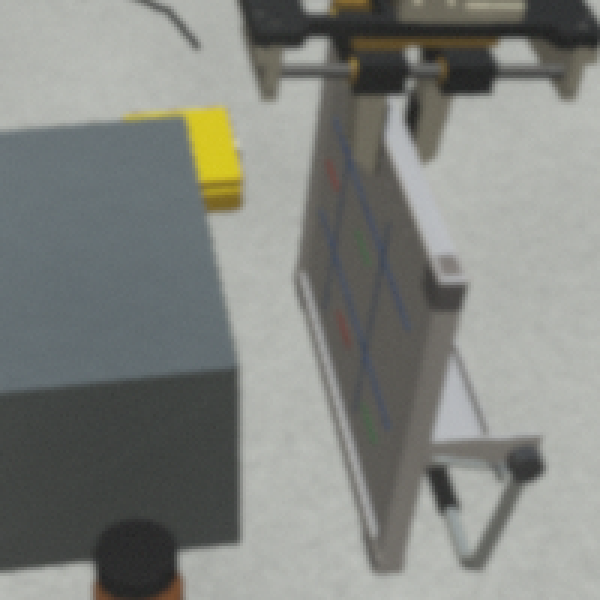

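The board leans ~0.095 rad onto the kickstand, with its sleeve on the bench (top ~0.017 m), and is clear of the cabinet. I add a little more pull and press, then average the force.

Call:
jog_arm:
  rows:
    - [[-0.1,-0.03,-0.05],[0.05,-0.2,0],0.1]
    - [[-0.2,-0.05,-0.1],[0.1,-0.4,0],0.1]
    - [[-0.2,-0.05,-0.1],[0.1,-0.4,0],0.1]
    - [[-0.2,-0.05,-0.1],[0.1,-0.4,0],0.1]
    - [[-0.2,-0.05,-0.1],[0.1,-0.4,0],0.1]

```text
clock: 12.02
position: [0.5203, 0.0242, 0.2039]
ee_rot: [1.886, 2.419, 0.139]
force: [0.5, 3.6, 17.2]
width: 0.174
gripper_force: 25.0
```

```bash
python3 c.py s6
cat > f.py <<'E'
from h import *
L=[]
for i in range(8):
    arm.get_image('side');o=arm.observe();L.append([o['force']@N,o['force']@T,o['force'][2],o['ft_torque']@N,o['ft_torque']@T])
print(np.mean(L,0).round(2),np.std(L,0).round(2),o['position'].round(4))
E
python3 f.py
```

```text
F n,t,z 1.3252779324260004 3.364904608614766 17.171834992337676 M 0.7730041207435102 -0.18681958187927894 tilt -0.11494534667689107 [0.5203 0.0242 0.2039]
sleeve 52 0.4851385970767945 0.01655301865881928
0.03 56 [0.5215 0.5302 0.5356]
0.06 49 [0.5187 0.5283 0.5325]
0.15 72 [0.5092 0.5176 0.524 ]
0.18 78 [0.5065 0.5162 0.5209]
0.2 71 [0.5046 0.513  0.5189]
0.22 86 [0.5022 0.5125 0.518 ]
[ 1.57  4.29 16.81  0.79 -0.16] [0.59 0.43 0.63 0.02 0.02] [0.5203 0.0242 0.2038]
```

Average load is about 17 N down and 1.6 N of pull at the rail, which works out to roughly 19 N of the total 26 N on the foot. It is steady, so I hand it in.

```bash
python3 -c "
from cell import arm
print(arm.sign_off())"
```

```text
the job is handed in; nothing more can be done
None
```

The job is handed in with the kickstand at its down stop, the board upright on its base rail and kickstand, and the gripper holding the top rail at 25 N; I estimate about 19 N on the foot, but the hand-in returned no verdict.

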